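# Put the clean china away with its own kind

## Robot

A 6-joint arm with a two-finger parallel gripper is mounted at the origin on the work surface. World frame = base frame: x ahead of the robot, y to its left, z up, the work surface at z = 0. Lengths are in m, angles in degrees, forces in N, time in s.
With the tool pointing down it reaches from about 0.4 to 0.825 m from the base axis. Payload 7 kg.
Tool frame: the origin (TCP) lies at the very end of the fingers, on their centre line; the grasp point (between the pads) lies 19 mm behind it (r.grasp_offset is the z of the grasp point in the tool frame, in m); z points along the fingers, y is the direction in which the jaws open and shut (so a half turn about z gives the same grasp; the last joint's range is limited). The gripper opens to 88 mm and grips with 3 to 60 N. Pads are 19 mm wide; open, the fingers measure 130 mm over their backs; the gripper's body (78 mm by 193 mm) begins 47 mm behind the grasp point.
Start: joints at [82.913, 20.546, 0.682, 0, -70.136, -16.507], TCP at [0.27, 0.619, 0.227] pointing down, gripper open.
Joint ranges: [-176.03, 176.03], [-82.01, 121.73], [-58.28, 71.71], [-173.87, 95.51], [-174.79, -0.11], [-173.66, 173.66]. Speed limits (degrees/s): [136.94, 136.94, 172.46, 180, 180, 180].

## Interface

Orientations are given as [roll, pitch, yaw] about the fixed x, y, z axes, in that order (R = Rz(yaw) Ry(pitch) Rx(roll)).
In Python, from plant import r, capture, calibration, order gives the robot as it stands.
- The arm moves only by the tool servo_tool, never from a script. Its arguments are lists of equal length, an entry for each row: "grip": the closure, from -1 (fully open) to 1 (shut), so that 0 is half open; "translation": the shift along the tool's x, y, z in m, a list of three; "turn": the turn about the tool's z in rad. A call has 1 to 10 rows; each row is the pose to reach, as a shift and turn from the pose commanded when the call began, along the tool's axes at that moment; what a row does not reach only later rows make up. A row lasts 1/12 s, in which the tool goes at most 41.7 mm and 7.16 degrees, less where a joint would pass 70% of its speed; a pose out of reach is approached as far as the arm can. A call with a gripper value outside its range is refused whole. The fingers move at their own pace and stop on an object; "newtons" is the grip in N (left out, the last holds). Time passes only in rows, so rows that repeat a pose let the fingers close. It gives the time, the measured TCP pose, the force and the opening at its end, in the units of the state.
- r.get_state(): the state, without advancing time (a new reading comes with each control period).
- capture(name): name is "side" or "top"; returns (picture, depth): 384x512x3 uint8, blue, green, red; 384x512 float32, m along the optical axis (not along the pixel's ray), 0 where there is no reading.
- calibration(name): a dict with "fx", "fy", "cx", "cy" (pixels), "dist_coeffs" ([k1, k2, p1, p2, k3] as OpenCV has them; the pictures are not rectified), "view" (4x4, takes a point from world to camera coordinates). Camera axes: x right, y up, looking along -z (the intrinsics and any distortion apply to the point x, -y, -z); pixel columns grow to the right and rows downward; lengths in m; the calibration is good to about 2 mm. A picture is of the moment at which its call begins. calibration takes no time and is no camera call.
- order.close_job(): hands the job in, once; it reports no verdict.
The state is a dict: "time_s": time; "joints": joint angles; "qd": joint speeds; "joint_torque": joint torques, N m; "tcp_pos": TCP position; "eef_rot": TCP orientation; "contact_force": force on the tool from outside, world axes, zero at the start; "moment": the same for the moment, N m; "gripper_width": finger opening in m.
Only numpy, scipy, OpenCV 4.12 (cv2) and the standard library are available. Lean on these libraries where they do the work, as an engineer would, in place of code of your own. Each camera call takes 0.05 s, during which the arm holds its last target.

## Task

Put away the four pieces of clean white china from the grey drying mat: stand the two egg cups, the espresso cup and the ramekin upright on the floor of whichever wooden tray already holds a piece of the same kind. Set every piece down gently, not dropped and not knocked over, and leave the three pieces already in the trays standing where they are.

Things in the scene. Friction and masses are not known exactly. Their poses are not given: they have to be found in the camera images.
- eggcup_a_mid (a point): white porcelain egg cup, 66 mm tall, 75 g: round foot 41 mm across, thin stem, open bowl whose upper 20 mm is nearly upright and 47 mm across (widest; grip here). Point on its axis, 33 mm above its underside (half-way up); z up. Starts upright on the grey mat (top 3 mm above the counter), 25 mm or more clear to its left and right.
- eggcup_b_mid (a point): second loose one, like the first: white porcelain egg cup, 66 mm tall, 75 g: round foot 41 mm across, thin stem, open bowl whose upper 20 mm is nearly upright and 47 mm across (widest; grip here). Point on its axis, 33 mm above its underside (half-way up); z up. Starts upright on the grey mat (top 3 mm above the counter), 25 mm or more clear to its left and right.
- cup_loose_mid (a point): white espresso cup: straight open cylinder 56 mm across, 58 mm tall, 110 g, with a loop handle reaching 50 mm from the axis, 17 to 51 mm above the underside. Point on the cylinder's axis, 29 mm above the underside; x points out through the handle, z up. Starts upright on the grey mat (top 3 mm above the counter), 25 mm or more clear to its left and right.
- ramekin_loose_mid (a point): white mini ramekin: low fluted straight-sided open dish, 64 mm across, 36 mm tall, wall 4 mm, 130 g. Point on its axis, 18 mm above its underside; z up. Starts upright on the grey mat (top 3 mm above the counter), 25 mm or more clear to its left and right.
- egg_tray: fixed wooden tray that holds one egg cup: outside 136 (x) by 240 mm (y), flat inner floor 120 by 224 mm, 6 mm above the counter; walls 8 mm thick, tops 20 mm above the counter. Origin at the counter under its centre. Its egg cup is 62 to 74 mm along +y; the rest is free for the two. The 3 trays look alike and stand in a row beyond the mat, in any order.
- cup_tray: fixed wooden tray that holds one espresso cup: outside 136 (x) by 240 mm (y), flat inner floor 120 by 224 mm, 6 mm above the counter; walls 8 mm thick, tops 20 mm above the counter. Origin at the counter under its centre. Its cup is 60 to 72 mm along -y; the +y half is free. The 3 trays look alike and stand in a row beyond the mat, in any order.
- ramekin_tray: fixed wooden tray that holds one ramekin: outside 136 (x) by 240 mm (y), flat inner floor 120 by 224 mm, 6 mm above the counter; walls 8 mm thick, tops 20 mm above the counter. Origin at the counter under its centre. Its ramekin is 56 to 70 mm along +y; the -y half is free. The 3 trays look alike and stand in a row beyond the mat, in any order.
- eggcup_home_mid (a point): an egg cup of the same shape and size as the loose ones; the point is on its axis 33 mm above its underside. Already in its tray; leave it there. On the mat stand also 3 loose bystanders, not part of the job (biscuit cutter, salt shaker, jigger; under 42 mm wide, 65 tall) at x .445 y 0, x .44 y .18, x .44 y -.18.
- cup_home_mid (a point): an espresso cup of the same shape and size as the loose one; the point is on its axis 29 mm above its underside, x axis out through its handle. Already in its tray; leave it there.
- ramekin_home_mid (a point): a ramekin of the same shape and size as the loose one; the point is on its axis 18 mm above its underside. Already in its tray; leave it there.

How it is judged (in metres and radians):
At the end, for the whole second after the job is handed in: All four stand upright (within 7 degrees), at rest, flat on the floor of their own kind's tray (axis within 56 mm of its centre along the short side, 108 mm along the long, height within 5 mm); the three pieces already there stand upright in their trays, moved less than 15 mm (angle between each of eggcup_a_mid, eggcup_b_mid, cup_loose_mid, ramekin_loose_mid, eggcup_home_mid, cup_home_mid, ramekin_home_mid's own z axis and vertical below 0.12 rad and linear speed of each of eggcup_a, eggcup_b, cup_loose, ramekin_loose, eggcup_home, cup_home, ramekin_home below 0.02 m/s and angular speed of each of eggcup_a, eggcup_b, cup_loose, ramekin_loose, eggcup_home, cup_home, ramekin_home below 0.3 rad/s and x of eggcup_a_mid in the frame of egg_tray between -0.056 and 0.056 m and y of eggcup_a_mid in the frame of egg_tray between -0.108 and 0.108 m and z of eggcup_a_mid in the frame of egg_tray between 0.034 and 0.044 m and x of eggcup_b_mid in the frame of egg_tray between -0.056 and 0.056 m and y of eggcup_b_mid in the frame of egg_tray between -0.108 and 0.108 m and z of eggcup_b_mid in the frame of egg_tray between 0.034 and 0.044 m and x of cup_loose_mid in the frame of cup_tray between -0.056 and 0.056 m and y of cup_loose_mid in the frame of cup_tray between -0.108 and 0.108 m and z of cup_loose_mid in the frame of cup_tray between 0.03 and 0.04 m and x of ramekin_loose_mid in the frame of ramekin_tray between -0.056 and 0.056 m and y of ramekin_loose_mid in the frame of ramekin_tray between -0.108 and 0.108 m and z of ramekin_loose_mid in the frame of ramekin_tray between 0.019 and 0.029 m and x of eggcup_home_mid in the frame of egg_tray between -0.056 and 0.056 m and y of eggcup_home_mid in the frame of egg_tray between -0.108 and 0.108 m and z of eggcup_home_mid in the frame of egg_tray between 0.034 and 0.044 m and distance of each of eggcup_home_mid, cup_home_mid, ramekin_home_mid from where it was at the start of the episode below 0.015 m and x of cup_home_mid in the frame of cup_tray between -0.056 and 0.056 m and y of cup_home_mid in the frame of cup_tray between -0.108 and 0.108 m and z of cup_home_mid in the frame of cup_tray between 0.03 and 0.04 m and x of ramekin_home_mid in the frame of ramekin_tray between -0.056 and 0.056 m and y of ramekin_home_mid in the frame of ramekin_tray between -0.108 and 0.108 m and z of ramekin_home_mid in the frame of ramekin_tray between 0.019 and 0.029 m); the robot touches nothing.
It fails at once if a piece of china is knocked over (tilted more than 60 degrees) (angle between any of eggcup_a_mid, eggcup_b_mid, cup_loose_mid, ramekin_loose_mid, eggcup_home_mid, cup_home_mid, ramekin_home_mid's own z axis and vertical above 1.05 rad).
It fails at once if a piece is dropped: more than 40 mm above the tray floor with no finger touching it ((height (world z) of eggcup_a_mid above 0.079 m and contact force between eggcup_a and the fingers below 0.02 N) or (height (world z) of eggcup_b_mid above 0.079 m and contact force between eggcup_b and the fingers below 0.02 N) or (height (world z) of cup_loose_mid above 0.075 m and contact force between cup_loose and the fingers below 0.02 N) or (height (world z) of ramekin_loose_mid above 0.064 m and contact force between ramekin_loose and the fingers below 0.02 N)).
It also fails if it takes over 112 s, if anything falls off the work surface, if the arm or the gripper's body presses on something with over 40 N, if the wrist force passes 120 N, or if a joint passes its speed limit or range.

## Working session

There is one attempt and no reset: what is moved stays moved. The work goes in short steps, Python scripts to look and compute and a tool call to move; the robot and the scene stay as the last step left them, time stands still between calls to the robot, and variables do not carry over. Pictures are saved under pics/ and viewed, and the job is handed in when it is done.

Besides the shell and the picture viewer there is one more tool, called after "Emit:" by a JSON object that holds its "api" and its "payload", one argument or row to a line. servo_tool: Moves the arm, as the interface text tells. Its arguments: {"type":"object","properties":{"grip":{"type":"array","items":{"type":"number"}},"translation":{"type":"array","items":{"type":"array","items":{"type":"number"}}},"turn":{"type":"array","items":{"type":"number"}},"newtons":{"type":"number"}},"required":["grip","translation","turn"]}

```bash
ls; mkdir -p pics; python3 - <<'E'
from plant import r,capture,calibration,order
import cv2,json
print(r.get_state(), r.grasp_offset)
import numpy as np
for n in("top","side"):
    p,d=capture(n); cv2.imwrite(f"pics/{n}0.png",p); np.save(f"pics/{n}0.npy",d)
    c=calibration(n); print(n,{k:np.round(v,4).tolist() for k,v in c.items()})
E
```

```text
pics
{'time_s': 0.0, 'joints': array([ 8.29104169e+01,  2.05900263e+01,  6.31472952e-01, -2.20438267e-02,
       -7.01361043e+01, -1.65065315e+01]), 'qd': array([-0.00315252,  0.15738922, -0.01975619, -0.02076122, -0.03234122,
       -0.02480746]), 'joint_torque': array([ 1.03595576e-03, -5.82718062e+01,  2.93056369e+01,  6.99696064e+00,
        6.87127031e-03, -1.67577477e-04]), 'tcp_pos': array([0.27001128, 0.61807675, 0.22561507]), 'eef_rot': array([ 1.79903355e+02, -7.02901250e-03, -2.36036160e+01]), 'contact_force': array([-0.25448871, -0.16268244, -0.9011492 ]), 'moment': array([ 0.00707499,  0.02948283, -0.05745288]), 'gripper_width': 0.08736745488517403} -0.0188
top {'fx': 492.6509, 'fy': 492.6509, 'cx': 252.6248, 'cy': 190.2169, 'dist_coeffs': [-0.1704, 0.0, 0.0, 0.0, 0.0], 'view': [[-0.0146, -0.9996, -0.0255, 0.0573], [0.9965, -0.0166, 0.0825, -0.4746], [-0.0829, -0.0242, 0.9963, -1.3134], [0.0, 0.0, 0.0, 1.0]]}
side {'fx': 500.0379, 'fy': 500.0379, 'cx': 248.1663, 'cy': 188.4705, 'dist_coeffs': [-0.128, 0.0, 0.0, 0.0, 0.0], 'view': [[0.8022, -0.597, 0.008, -0.357], [0.3418, 0.4702, 0.8137, -0.2429], [-0.4895, -0.6501, 0.5812, -1.026], [0.0, 0.0, 0.0, 1.0]]}
```

View pics/top0.png

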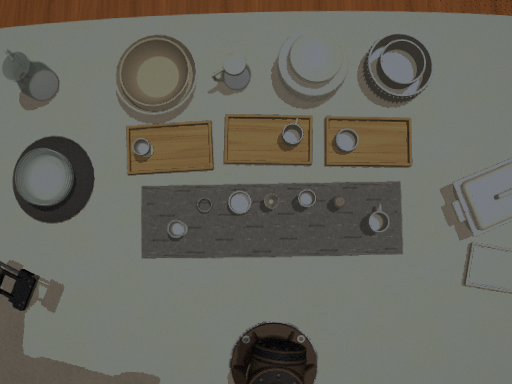

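View pics/side0.png

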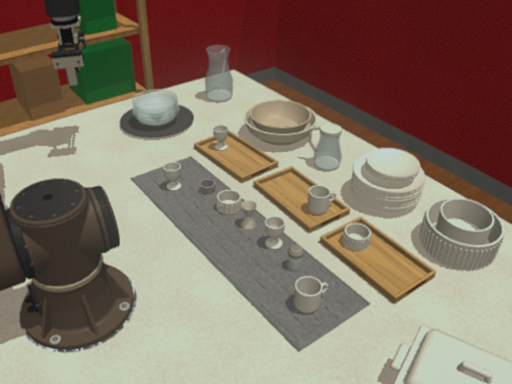

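```bash
cat > h.py <<'E'
import numpy as np,cv2
from plant import r,capture,calibration,order
def cam(n):
    c=calibration(n);K=np.array([[c['fx'],0,c['cx']],[0,c['fy'],c['cy']],[0,0,1.]]);return K,np.array(c['dist_coeffs']),np.array(c['view'])
def ray(n,px):
    K,D,V=cam(n);u=cv2.undistortPoints(np.array(px,float).reshape(-1,1,2),K,D).reshape(-1,2)
    d=np.c_[u[:,0],-u[:,1],-np.ones(len(u))]  # unit depth
    R=V[:3,:3];o=-R.T@V[:3,3];return o,d@R
def plane(n,px,z):
    o,d=ray(n,px);return o+d*((z-o[2])/d[:,2])[:,None]
def proj(n,P):
    K,D,V=cam(n);P=np.asarray(P,float).reshape(-1,3);c=P@V[:3,:3].T+V[:3,3];c=c*[1,-1,-1]
    return cv2.projectPoints(c,np.zeros(3),np.zeros(3),K,D)[0].reshape(-1,2)
def cloud(n,d):
    h,w=d.shape;px=np.stack(np.meshgrid(np.arange(w),np.arange(h)),-1).reshape(-1,2)
    o,v=ray(n,px);P=o+v*d.reshape(-1,1);P[d.ravel()==0]=np.nan;return P.reshape(h,w,3)
E
python3 - <<'E'
from h import *
p=cv2.imread("pics/top0.png");d=np.load("pics/top0.npy")
cv2.imwrite("pics/topcrop.png",cv2.resize(p[100:270,120:420],None,fx=2.6,fy=2.6,interpolation=cv2.INTER_CUBIC))
P=cloud("top",d)
print(proj("top",[[.445,0,.003],[.44,.18,.003],[.44,-.18,.003]]))
g=P[::6,::16] 
for y in range(10,270,8): print(y,' '.join('%4d'%(1000*P[y,x,2]) if P[y,x,2]==P[y,x,2] else 'nan' for x in range(110,440,12)))
E
```

```text
[[271.16640208 201.53870228]
 [205.62802889 204.39439265]
 [336.85285885 202.2491403 ]]
10 -760 -749 -752 -749 -750 -756 -744 -748 -752 -751 -747 -758 -742 -747 -746 -745 -753 -750 -750 -746 -753 -747 -750 -744 -755 -754 -756 -747
18 -750    6    0   -1   -1    5   -3    5   -2   -2    5   -1    0    0    0    0    0   -4   -4   -1    3    3   -3    4   -1    0    1    1
26    0    0   -1    0    0    1    0   -4    0    3    3    2   -7   -2   -3   -3   -2   -2    0   -1   -5    4    1    1    3    0    0   -3
34   -5   -3 nan   61   68   62   -6   -2   -1   -2   -6   -2    1    0   -1   -1   82  105  111    1    0    1    0   -1   67    1    3   -2
42   -2    4   58   73   64   77   62    1    0   -1    2    4   -2    1   -2   75  103   98  101   79    2    1   -1   25   81   98   75    5
50    1    3   70   48   42   47   81   -2   -1    0   -2    5    2    0    1  106   96   97   99  114    0    0   15   54   35   61   52    0
58   -6   59   50   39   33   32   59   71    0    0  119  118   -1   -7   83  113  101  100   95  107   -3    0    4   34   33   31   88    2
66    2   72
[... 3023 characters left out ...]
    1    3   69   72    2    6    0    1    3    4    8   -4    2    0    6    2    6    1    2    1    2   -1    0   -8    2
242    0   -4   -2    6    0    3    7    3    0    2    1    1    0    0    0    5    2    4    1    0    1    1   -1    5   -1   -3   -4    0
250    0   -3   -3    4    2    0    1   -2    4    2    2    3    4    3    6    1    1    2   -2    8    5    5    5    0    3 nan   -2    1
258    0   -1    0   -2   -1    0    0    1    0    0    2   -4    0   -4    1    1    0    1   -5   -6    1   -4    1    2   -2   -2    0    2
266    1   -1    1    1   -1    1   -1    1    3   -2   -1    2    4   -1   -1    1    4   -6    0    0   -3    2    3    0   -2   -2   -4    0
```

View pics/topcrop.png

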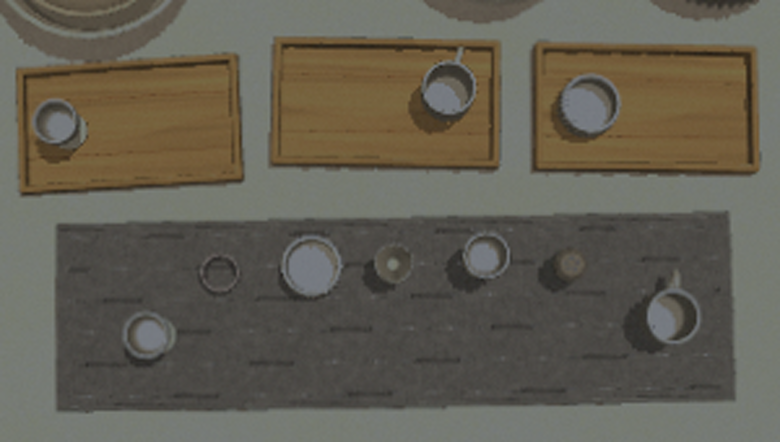

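```bash
cat >> h.py <<'E'
from scipy.optimize import least_squares
OBJ={'eggA':((177,229),.069,.0235),'ram':((240,202),.039,.032),'eggB':((306,199),.069,.0235),'cup':((378,221),.061,.028),
'eggH':((142,147),.072,.0235),'cupH':((292,134),.064,.028),'ramH':((346,140),.042,.032)}
def blob(p,d,n,ctr,z,R,thr=4):
    # edges on the rim plane: gradient pixels near ring radius
    g=cv2.cvtColor(p,cv2.COLOR_BGR2HSV)
    P=cloud(n,d); h,w=d.shape
    px=np.stack(np.meshgrid(np.arange(w),np.arange(h)),-1).reshape(-1,2)
    Q=plane(n,px,z).reshape(h,w,3); return g,P,Q
def rimfit(p,n,ctr,z,R,tray):
    hsv=cv2.cvtColor(p,cv2.COLOR_BGR2HSV)
    m=((hsv[...,1]<60)&(hsv[...,2]>105)).astype(np.uint8) if not tray else ((hsv[...,1]<75)&(hsv[...,2]>95)).astype(np.uint8)
    h,w=m.shape; px=np.stack(np.meshgrid(np.arange(w),np.arange(h)),-1).reshape(-1,2)
    c0=plane(n,[ctr],z)[0]; S=.045
    # rectified rim-plane patch, 0.5mm per px
    a=np.arange(-S,S,.0005); X,Y=np.meshgrid(c0[0]-a*1.0,c0[1]-a,indexing='ij')
    uv=proj(n,np.c_[X.ravel(),Y.ravel(),np.full(X.size,z)]).astype(np.float32).reshape(X.shape+(2,))
    im=cv2.remap(p,uv[...,0],uv[...,1],cv2.INTER_LINEAR)
    return c0,im
E
python3 - <<'E'
from h import *
p=cv2.imread("pics/top0.png")
ims=[]
for k,(c,z,R) in OBJ.items():
    c0,im=rimfit(p,'top',c,z,R,False)
    im=cv2.convertScaleAbs(im,alpha=1.6)
    cv2.circle(im,(90,90),int(R/.0005),(0,0,255),1); print(k,c0.round(4)); ims.append(im)
ims.append(ims[0]*0)
cv2.imwrite("pics/patch.png",np.vstack([np.hstack(ims[:4]),np.hstack(ims[4:])]))
E
```

```text
eggA [0.373  0.2479 0.069 ]
ram [0.443  0.0835 0.039 ]
eggB [ 0.4462 -0.0899  0.069 ]
cup [ 0.3855 -0.2792  0.061 ]
eggH [0.5916 0.3416 0.072 ]
cupH [ 0.6194 -0.0576  0.064 ]
ramH [ 0.6052 -0.2043  0.042 ]
```

View pics/patch.png

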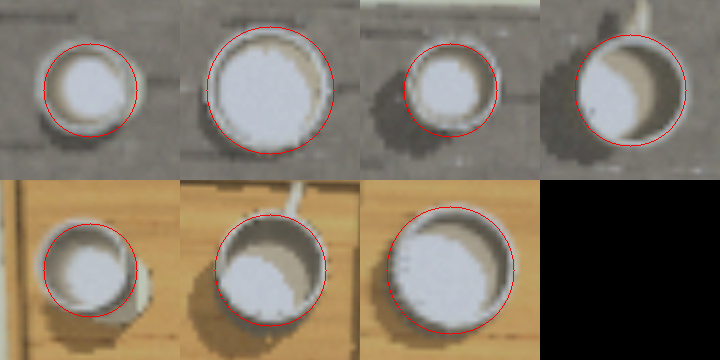

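```bash
cat >> h.py <<'E'
def ring(p,n,c,z,R,tray,skip=None,it=6,show=None):
    hsv=cv2.cvtColor(p,cv2.COLOR_BGR2HSV).astype(np.float32)
    ch=(255-hsv[...,1]) if tray else hsv[...,2]
    c=np.array(c[:2],float); th=np.radians(np.arange(0,360,4)); rr=np.arange(R-.008,R+.009,.0005)
    for i in range(it):
        X=c[0]+rr[None]*np.cos(th)[:,None];Y=c[1]+rr[None]*np.sin(th)[:,None]
        uv=proj(n,np.c_[X.ravel(),Y.ravel(),np.full(X.size,z)]).astype(np.float32).reshape(X.shape+(2,))
        v=cv2.remap(ch,uv[...,0],uv[...,1],cv2.INTER_LINEAR); v=cv2.GaussianBlur(v,(5,1),0)
        g=-np.gradient(v,axis=1); k=g.argmax(1); ok=g.max(1)>1.5
        if skip is not None: ok&=np.abs((np.degrees(th)-skip+180)%360-180)>30
        q=np.c_[X[np.arange(len(th)),k],Y[np.arange(len(th)),k]][ok]
        f=least_squares(lambda s:np.hypot(*(q-s).T)-R,c,loss='cauchy',f_scale=.001); c=f.x
    res=np.hypot(*(q-c).T)-R
    return c,np.median(np.abs(res)),np.median(res),ok.sum()
E
python3 - <<'E'
from h import *
p=cv2.imread("pics/top0.png");s=cv2.imread("pics/side0.png")
for k,(c,z,R) in OBJ.items():
    c0=plane('top',[c],z)[0]; tr=k[-1]=='H'; sk=0 if 'cup' in k else None
    a=ring(p,'top',c0,z,R,tr,sk); b=ring(s,'side',c0,z,R,tr,sk)
    print(k,[np.round(np.array(x)*1000,1) for x in a],'side',[np.round(np.array(x)*1000,1) for x in b])
# trays
hsv=cv2.cvtColor(p,cv2.COLOR_BGR2HSV); m=cv2.inRange(hsv,(8,80,60),(25,255,255)); m[:108]=0;m[180:]=0
m=cv2.morphologyEx(m,cv2.MORPH_CLOSE,np.ones((9,9)))
for ct in cv2.findContours(m,0,1)[0]:
    if cv2.contourArea(ct)>2000:
        P=plane('top',ct.reshape(-1,2),.02)[:,:2].astype(np.float32); b=cv2.minAreaRect(P*1000);print(b)
E
```

```text
eggA [array([374.3, 251.9]), np.float64(0.5), np.float64(0.5), np.int64(90000)] side [array([376.3, 250.1]), np.float64(1.0), np.float64(0.5), np.int64(63000)]
ram [array([443.7,  85.1]), np.float64(1.3), np.float64(-1.3), np.int64(90000)] side [array([445.9,  84.4]), np.float64(0.5), np.float64(-0.3), np.int64(66000)]
eggB [array([449.7, -91.9]), np.float64(0.5), np.float64(0.0), np.int64(90000)] side [array([450.2, -93.3]), np.float64(0.5), np.float64(0.0), np.int64(47000)]
cup [array([ 385.1, -281.2]), np.float64(0.5), np.float64(-0.1), np.int64(75000)] side [array([ 384.8, -282.1]), np.float64(0.5), np.float64(0.4), np.int64(75000)]
eggH [array([594.1, 345.5]), np.float64(0.5), np.float64(0.5), np.int64(90000)] side [array([576.6, 315.8]), np.float64(2.2), np.float64(0.8), np.int64(46000)]
cupH [array([615.7, -56.6]), np.float64(1.0), np.float64(0.6), np.int64(75000)] side [array([619.4, -61.8]), np.float64(1.7), np.float64(1.7), np.int64(49000)]
ramH [array([ 606.4, -205.9]), np.float64(0.5), np.float64(0.5), np.int64(90000)] side [array([ 609.5, -209. ]), np.float64(1.4), np.float64(0.9), np.int64(73000)]
((598.7398681640625, 279.35748291015625), (138.14230346679688, 239.49191284179688), 2.408374547958374)
((606.2471923828125, -269.912109375), (239.73362731933594, 137.47132873535156), 88.32071685791016)
((616.2520751953125, 6.627647399902344), (237.72210693359375, 136.56973266601562), 88.1289291381836)
```

Emit:
{"api": "servo_tool", "payload": {
  "grip": [-1,-1,-1,-1,-1,-1,-1,-1,-1,-1],
  "translation": [
    [0.0122,0.0147,0],
    [0.0365,0.0441,0],
    [0.0608,0.0736,0],
    [0.0851,0.103,0],
    [0.1094,0.1324,0],
    [0.1338,0.1619,0],
    [0.1581,0.1913,0],
    [0.1824,0.2207,0],
    [0.214,0.259,0],
    [0.2432,0.2943,0]
  ],
  "turn": [-0.02,-0.06,-0.1,-0.145,-0.19,-0.235,-0.28,-0.325,-0.37,-0.412],
  "newtons": 15
}}

```text
time_s: 0.93
tcp_pos: [0.3717, 0.2612, 0.2264]
eef_rot: [-180.0, 0.0, 0.2]
contact_force: [1.4, 0.1, -0.6]
gripper_width: 0.0878
```

Emit:
{"api": "servo_tool", "payload": {
  "grip": [-1,-1],
  "translation": [
    [0,0,0],
    [0,0,0]
  ],
  "turn": [0,0]
}}

```text
time_s: 1.1
tcp_pos: [0.3722, 0.2613, 0.2268]
eef_rot: [-180.0, -0.0, -0.2]
contact_force: [-0.1, -0.5, 0.3]
gripper_width: 0.0875
```

```bash
cat > st.py <<'E'
from plant import r
import numpy as np
s=r.get_state();np.set_printoptions(suppress=True,precision=4)
print(s['time_s'],s['tcp_pos'],s['eef_rot'],s['joints'],s['contact_force'],s['gripper_width'])
E
python3 st.py
```

```text
1.1 [0.3722 0.2613 0.2268] [-179.9623   -0.0123   -0.1698] [ 60.0049  -0.7854 -25.7233  -0.0088 -65.0233  29.8291] [-0.1464 -0.4867  0.3494] 0.08751342069396782
```

Emit:
{"api": "servo_tool", "payload": {
  "grip": [-1,-1,-1,-1,-1,-1,-1,-1,-1,-1],
  "translation": [
    [0.003,0.0103,0.0],
    [0.003,0.0103,0.02],
    [0.003,0.0103,0.05],
    [0.003,0.0103,0.08],
    [0.003,0.0103,0.11],
    [0.003,0.0103,0.135],
    [0.003,0.0103,0.155],
    [0.003,0.0103,0.172],
    [0.003,0.0103,0.186],
    [0.003,0.0103,0.186]
  ],
  "turn": [0,0,0,0,0,0,0,0,0,0]
}}

```text
time_s: 1.93
tcp_pos: [0.3736, 0.252, 0.0378]
eef_rot: [179.7, 0.2, 0.0]
contact_force: [0.2, -0.6, -0.2]
gripper_width: 0.0877
```

```bash
python3 st.py; python3 - <<'E'
from h import *
p,d=capture('side');cv2.imwrite("pics/s1.png",cv2.resize(p[100:300,60:310],None,fx=3,fy=3))
E
```

```text
1.9333 [0.3736 0.252  0.0378] [179.7448   0.1793   0.0449] [ 59.166   12.5593 -40.4129  -0.0378 -37.3389  30.9094] [ 0.1556 -0.5964 -0.1657] 0.08769828901394344
```

View pics/s1.png

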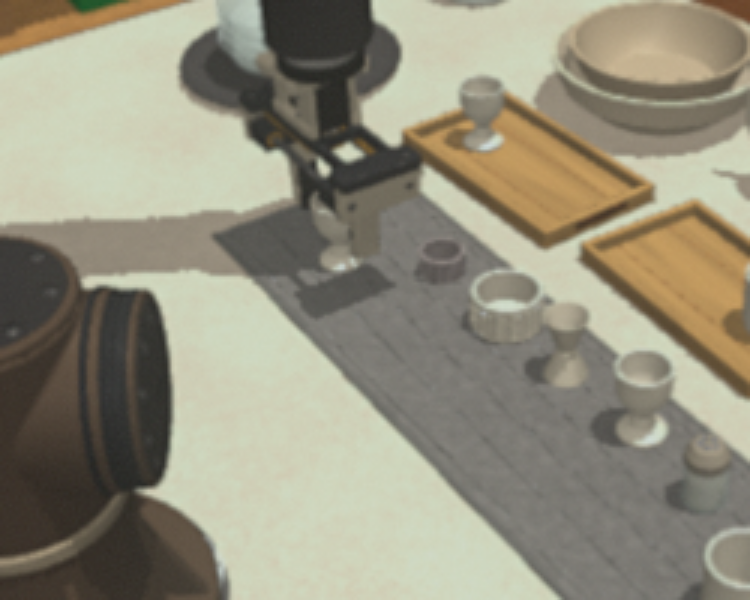

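The open fingers straddle egg cup A (crop px ~(335,220)). Closing on it now.

Emit:
{"api": "servo_tool", "payload": {
  "grip": [-0.6,-0.2,0.1,0.3,0.5,0.5,0.5,0.5],
  "translation": [
    [0,0,0],
    [0,0,0],
    [0,0,0],
    [0,0,0],
    [0,0,0],
    [0,0,0],
    [0,0,0],
    [0,0,0]
  ],
  "turn": [0,0,0,0,0,0,0,0],
  "newtons": 15
}}

```text
time_s: 2.65
tcp_pos: [0.375, 0.2528, 0.0408]
eef_rot: [-180.0, -0.0, 0.0]
contact_force: [-0.7, -2.2, 2.4]
gripper_width: 0.0467
```

```bash
python3 st.py
```

```text
2.65 [0.375  0.2528 0.0408] [-179.9929   -0.0105    0.0116] [ 59.0867  12.2314 -40.3027   0.0088 -37.4545  30.9179] [-0.7263 -2.2496  2.3598] 0.04674508498808142
```

Emit:
{"api": "servo_tool", "payload": {
  "grip": [0.5,0.5,0.5,0.5,0.5,0.5,0.5,0.5,0.5,0.5],
  "translation": [
    [0,0,-0.008],
    [0,0,-0.025],
    [0,0,-0.05],
    [0.005,0.001,-0.075],
    [0.02,0.005,-0.09],
    [0.045,0.011,-0.09],
    [0.075,0.018,-0.09],
    [0.105,0.025,-0.09],
    [0.135,0.032,-0.09],
    [0.165,0.039,-0.09]
  ],
  "turn": [0,0,0,0,0,0,0,0,0,0]
}}

```text
time_s: 3.48
tcp_pos: [0.5412, 0.2133, 0.1311]
eef_rot: [-180.0, -0.0, 0.0]
contact_force: [0.4, 1.7, -0.4]
gripper_width: 0.0463
```

Emit:
{"api": "servo_tool", "payload": {
  "grip": [0.5,0.5,0.5,0.5,0.5,0.5,0.5],
  "translation": [
    [0.028,0.006,0],
    [0.048,0.011,0],
    [0.059,0.014,0.0],
    [0.062,0.014,0.005],
    [0.062,0.014,0.015],
    [0.062,0.014,0.03],
    [0.062,0.014,0.045]
  ],
  "turn": [0,0,0,0,0,0,0]
}}

```text
time_s: 4.07
tcp_pos: [0.6006, 0.2002, 0.0849]
eef_rot: [-180.0, 0.0, 0.0]
contact_force: [-1.2, 0.1, -1.7]
gripper_width: 0.0465
```

Emit:
{"api": "servo_tool", "payload": {
  "grip": [0.5,0.5,0.5],
  "translation": [
    [0,0,0.01],
    [0,0,0.02],
    [0,0,0.02]
  ],
  "turn": [0,0,0]
}}

```text
time_s: 4.32
tcp_pos: [0.6, 0.1996, 0.0633]
eef_rot: [179.9, 0.2, 0.0]
contact_force: [-0.1, -0.1, -1.2]
gripper_width: 0.0464
```

```bash
python3 st.py; python3 - <<'E'
from h import *
p,d=capture('side');cv2.imwrite("pics/s2.png",cv2.resize(p[80:280,110:360],None,fx=3,fy=3))
E
```

```text
4.3167 [0.6    0.1996 0.0633] [179.9077   0.1807   0.0298] [ 36.0357  24.8939 -15.9316  -0.0417 -49.375   54.0214] [-0.1054 -0.0536 -1.1641] 0.046373725065055764
```

View pics/s2.png

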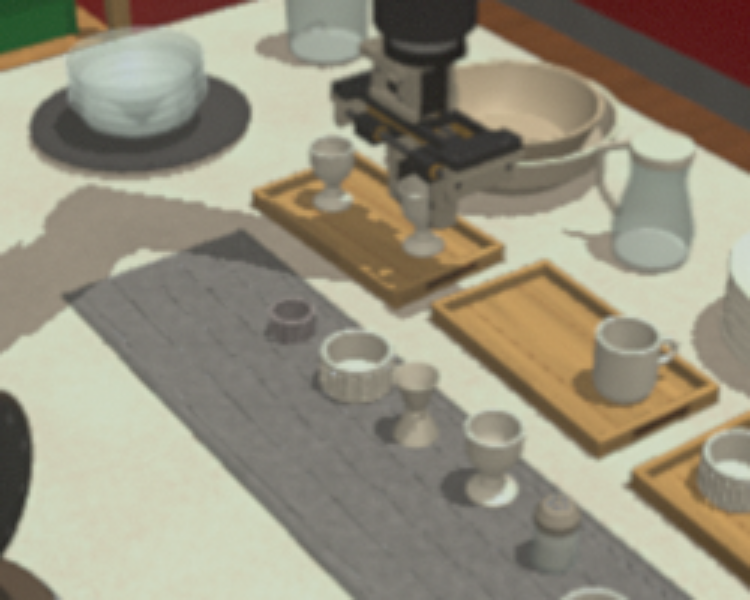

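Emit:
{"api": "servo_tool", "payload": {
  "grip": [0.5,0.5,0.5,0.5,0.5,0.5,0.5,0.5],
  "translation": [
    [0,0,0.005],
    [0,0,0.01],
    [0,0,0.014],
    [0,0,0.017],
    [0,0,0.019],
    [0,0,0.02],
    [0,0,0.021],
    [0,0,0.0215]
  ],
  "turn": [0,0,0,0,0,0,0,0]
}}

```text
time_s: 5.03
tcp_pos: [0.602, 0.1999, 0.0441]
eef_rot: [-180.0, -0.0, 0.0]
contact_force: [0.2, 0.3, -0.3]
gripper_width: 0.0464
```

Emit:
{"api": "servo_tool", "payload": {
  "grip": [0.5,0.5,0.5],
  "translation": [
    [0,0,0],
    [0,0,0],
    [0,0,0]
  ],
  "turn": [0,0,0]
}}

```text
time_s: 5.28
tcp_pos: [0.6021, 0.2, 0.0443]
eef_rot: [-180.0, -0.0, 0.0]
contact_force: [1.0, -1.0, -0.5]
gripper_width: 0.0462
```

Emit:
{"api": "servo_tool", "payload": {
  "grip": [0.5,0.5,0.5,0.5],
  "translation": [
    [0,0,0.0004],
    [0,0,0.0008],
    [0,0,0.0008],
    [0,0,0.0008]
  ],
  "turn": [0,0,0,0]
}}

```text
time_s: 5.62
tcp_pos: [0.6023, 0.2, 0.0438]
eef_rot: [-180.0, -0.0, 0.0]
contact_force: [-0.1, -1.0, 4.3]
gripper_width: 0.0467
```

```bash
python3 st.py
```

```text
5.6167 [0.6023 0.2    0.0438] [-179.9859   -0.0443    0.0222] [ 35.9702  26.2351 -16.8442   0.02   -46.8766  54.0383] [-0.129  -1.0021  4.2839] 0.04673969110525523
```

Emit:
{"api": "servo_tool", "payload": {
  "grip": [-0.1,-0.12,-0.2,-0.3,-0.36,-0.36,-0.36,-0.36,-0.36,-0.36],
  "translation": [
    [0,0,0],
    [0,0,0],
    [0,0,0],
    [0,0,0],
    [0,0,0],
    [0,0,-0.005],
    [0,0,-0.02],
    [0,0,-0.045],
    [0,0,-0.075],
    [0,0,-0.1]
  ],
  "turn": [0,0,0,0,0,0,0,0,0,0]
}}

```text
time_s: 6.45
tcp_pos: [0.6021, 0.1999, 0.1452]
eef_rot: [180.0, -0.0, 0.0]
contact_force: [0.3, 1.2, 0.4]
gripper_width: 0.0595
```

```bash
python3 - <<'E'
from h import *
p,d=capture('side');cv2.imwrite("pics/s3.png",cv2.resize(p[80:280,110:360],None,fx=3,fy=3))
E
```

```text
(no output)
```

View pics/s3.png

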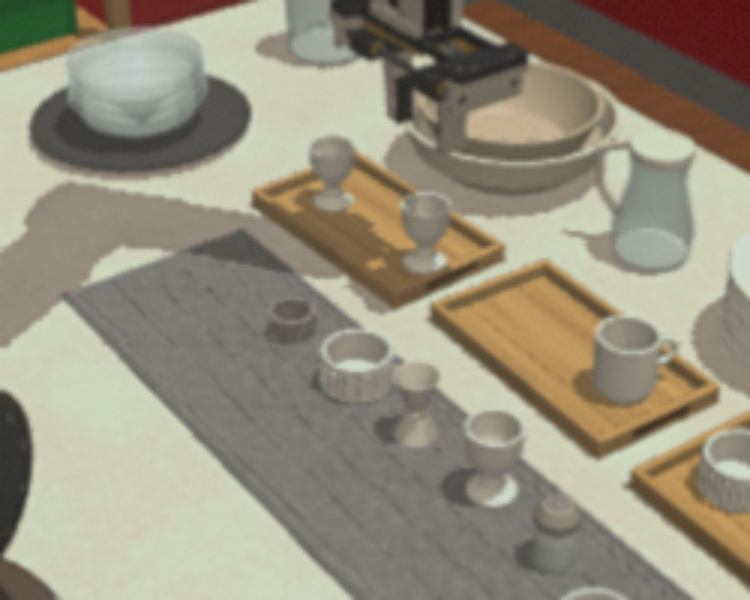

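Egg cup A stands upright in its tray (crop px ~(425,235)), and the egg cup that was already there is undisturbed. Next is egg cup B.

Emit:
{"api": "servo_tool", "payload": {
  "grip": [-0.45,-0.45,-0.45,-0.45,-0.45,-0.45,-0.45,-0.45,-0.45,-0.45],
  "translation": [
    [-0.008,0.015,0],
    [-0.024,0.045,0],
    [-0.042,0.08,0],
    [-0.06,0.115,0],
    [-0.078,0.15,0],
    [-0.096,0.185,0],
    [-0.114,0.22,0],
    [-0.132,0.254,0],
    [-0.146,0.28,0],
    [-0.152,0.292,0]
  ],
  "turn": [0,0,0,0,0,0,0,0,0,0]
}}

```text
time_s: 7.33
tcp_pos: [0.4477, -0.0944, 0.1436]
eef_rot: [-180.0, -0.0, -0.1]
contact_force: [0.1, 0.2, 0.6]
gripper_width: 0.0635
```

Emit:
{"api": "servo_tool", "payload": {
  "grip": [-0.45,-0.45,-0.45],
  "translation": [
    [0,0,0],
    [0,0,0.01],
    [0,0,0.03]
  ],
  "turn": [0,0,0]
}}

```text
time_s: 7.58
tcp_pos: [0.4525, -0.0917, 0.1153]
eef_rot: [-180.0, -0.3, 0.0]
contact_force: [0.6, 0.7, 0.4]
gripper_width: 0.0635
```

```bash
python3 st.py; python3 - <<'E'
from h import *
p,d=capture('side');cv2.imwrite("pics/s4.png",cv2.resize(p[120:320,160:410],None,fx=3,fy=3))
E
```

```text
7.5833 [ 0.4525 -0.0917  0.1153] [-179.9603   -0.3351    0.0078] [ 13.12     6.4009 -34.4894   0.0497 -48.7743  76.8553] [0.5961 0.656  0.4406] 0.06347975921589856
```

View pics/s4.png

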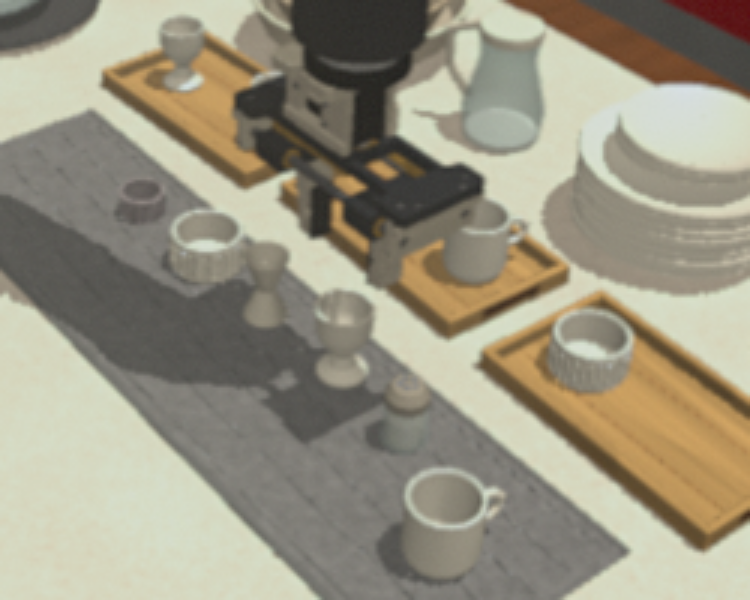

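Emit:
{"api": "servo_tool", "payload": {
  "grip": [-0.45,-0.45,-0.45,-0.45,-0.45,-0.45,-0.45],
  "translation": [
    [0,0,0.02],
    [0,0,0.04],
    [0,0,0.055],
    [0,0,0.065],
    [0,0,0.071],
    [0,0,0.073],
    [0,0,0.073]
  ],
  "turn": [0,0,0,0,0,0,0]
}}

```text
time_s: 8.22
tcp_pos: [0.4502, -0.0918, 0.0402]
eef_rot: [180.0, 0.0, 0.0]
contact_force: [0.3, 0.0, -0.2]
gripper_width: 0.0635
```

Emit:
{"api": "servo_tool", "payload": {
  "grip": [-0.2,0.0,0.2,0.5,0.5,0.5],
  "translation": [
    [0,0,0],
    [0,0,0],
    [0,0,0],
    [0,0,0],
    [0,0,0],
    [0,0,0]
  ],
  "turn": [0,0,0,0,0,0],
  "newtons": 15
}}

```text
time_s: 8.72
tcp_pos: [0.4505, -0.0921, 0.0408]
eef_rot: [-180.0, -0.1, 0.0]
contact_force: [-1.1, 0.2, 5.8]
gripper_width: 0.046
```

```bash
python3 st.py
```

```text
8.7167 [ 0.4505 -0.0921  0.0408] [-179.9946   -0.0692    0.0176] [ 13.1069  12.8277 -39.4237   0.0171 -37.6799  76.8972] [-1.0759  0.2135  5.833 ] 0.04601992886179305
```

Emit:
{"api": "servo_tool", "payload": {
  "grip": [0.5,0.5,0.5,0.5,0.5,0.5,0.5,0.5,0.5,0.5],
  "translation": [
    [0,0,-0.006],
    [0,0,-0.02],
    [0,0,-0.045],
    [0,0,-0.07],
    [0,-0.004,-0.085],
    [0.002,-0.015,-0.09],
    [0.01,-0.035,-0.09],
    [0.02,-0.06,-0.09],
    [0.03,-0.085,-0.09],
    [0.041,-0.11,-0.09]
  ],
  "turn": [0,0,0,0,0,0,0,0,0,0]
}}

```text
time_s: 9.55
tcp_pos: [0.4905, 0.0192, 0.1299]
eef_rot: [-180.0, 0.0, -0.0]
contact_force: [0.2, -0.5, -1.0]
gripper_width: 0.0459
```

Emit:
{"api": "servo_tool", "payload": {
  "grip": [0.5,0.5,0.5,0.5,0.5,0.5,0.5,0.5,0.5,0.5],
  "translation": [
    [0.011,-0.026,0],
    [0.023,-0.055,0],
    [0.036,-0.085,0],
    [0.049,-0.115,0],
    [0.062,-0.145,0],
    [0.075,-0.175,0],
    [0.087,-0.204,0],
    [0.098,-0.23,0],
    [0.105,-0.247,0],
    [0.108,-0.254,0]
  ],
  "turn": [0.05,0.15,0.26,0.37,0.48,0.59,0.7,0.81,0.92,1.03]
}}

```text
time_s: 10.38
tcp_pos: [0.599, 0.2748, 0.1287]
eef_rot: [179.9, -0.0, -59.2]
contact_force: [-0.2, -0.1, -0.7]
gripper_width: 0.0457
```

Emit:
{"api": "servo_tool", "payload": {
  "grip": [0.5,0.5,0.5,0.5,0.5,0.5,0.5],
  "translation": [
    [0,0,0],
    [0,0,0],
    [0,0,0],
    [0,0,0],
    [0,0,0],
    [0,0,0],
    [0,0,0]
  ],
  "turn": [0.11,0.22,0.33,0.43,0.5,0.541,0.541]
}}

```text
time_s: 10.97
tcp_pos: [0.5981, 0.2721, 0.1292]
eef_rot: [179.9, -0.1, -90.1]
contact_force: [0.1, 0.0, -0.9]
gripper_width: 0.046
```

```bash
python3 st.py
```

```text
10.9667 [0.5981 0.2721 0.1292] [179.909   -0.0514 -90.1096] [ 41.4231  23.0616  -8.8383  -0.0257 -58.2024 -41.5192] [ 0.0598  0.0212 -0.937 ] 0.046028189570331494
```

Emit:
{"api": "servo_tool", "payload": {
  "grip": [0.5,0.5,0.5,0.5,0.5,0.5,0.5,0.5],
  "translation": [
    [0,0,0.01],
    [0,0,0.025],
    [0,0,0.042],
    [0,0,0.056],
    [0,0,0.066],
    [0,0,0.071],
    [0,0,0.073],
    [0,0,0.073]
  ],
  "turn": [0,0,0,0,0,0,0,0]
}}

```text
time_s: 11.63
tcp_pos: [0.5988, 0.2719, 0.0568]
eef_rot: [180.0, -0.0, -90.0]
contact_force: [0.3, -0.7, -0.3]
gripper_width: 0.0457
```

```bash
python3 st.py; python3 - <<'E'
from h import *
p,d=capture('side');cv2.imwrite("pics/s5.png",cv2.resize(p[80:280,110:360],None,fx=3,fy=3))
E
```

```text
11.6333 [0.5988 0.2719 0.0568] [179.9764  -0.0255 -89.9718] [ 41.3791  27.2028 -12.9577   0.0046 -49.8741 -41.3538] [ 0.347  -0.6582 -0.323 ] 0.045656718964454626
```

View pics/s5.png

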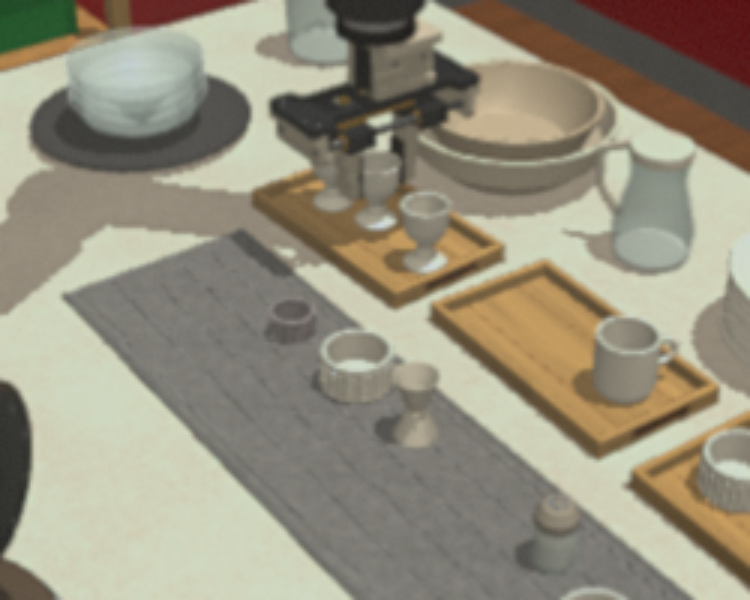

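The cup is held upright between its two neighbours, at about crop px (380,200). I'll lower it slowly.

Emit:
{"api": "servo_tool", "payload": {
  "grip": [0.5,0.5,0.5,0.5,0.5,0.5,0.5,0.5,0.5,0.5],
  "translation": [
    [0,0,0.003],
    [0,0,0.006],
    [0,0,0.009],
    [0,0,0.0105],
    [0,0,0.0118],
    [0,0,0.0125],
    [0,0,0.013],
    [0,0,0.0135],
    [0,0,0.0139],
    [0,0,0.0139]
  ],
  "turn": [0,0,0,0,0,0,0,0,0,0]
}}

```text
time_s: 12.52
tcp_pos: [0.599, 0.272, 0.0439]
eef_rot: [-180.0, 0.0, -90.0]
contact_force: [-2.3, -0.1, 4.0]
gripper_width: 0.0462
```

Emit:
{"api": "servo_tool", "payload": {
  "grip": [-0.1,-0.12,-0.2,-0.3,-0.36,-0.36,-0.36,-0.36,-0.36,-0.36],
  "translation": [
    [0,0,0],
    [0,0,0],
    [0,0,0],
    [0,0,0],
    [0,0,0],
    [0,0,-0.005],
    [0,0,-0.02],
    [0,0,-0.045],
    [0,0,-0.075],
    [0,0,-0.1]
  ],
  "turn": [0,0,0,0,0,0,0,0,0,0]
}}

```text
time_s: 13.35
tcp_pos: [0.5992, 0.2719, 0.1454]
eef_rot: [-180.0, 0.0, -90.0]
contact_force: [2.1, 1.5, 0.3]
gripper_width: 0.0599
```

```bash
python3 st.py; python3 - <<'E'
from h import *
p,d=capture('side');cv2.imwrite("pics/s6.png",cv2.resize(p[80:280,110:360],None,fx=3,fy=3))
E
```

```text
13.35 [0.5992 0.2719 0.1454] [-179.9622    0.002   -89.9866] [ 41.3722  22.2579  -7.8037   0.0271 -59.9088 -41.3724] [2.0896 1.4854 0.2567] 0.05991652008361231
```

View pics/s6.png

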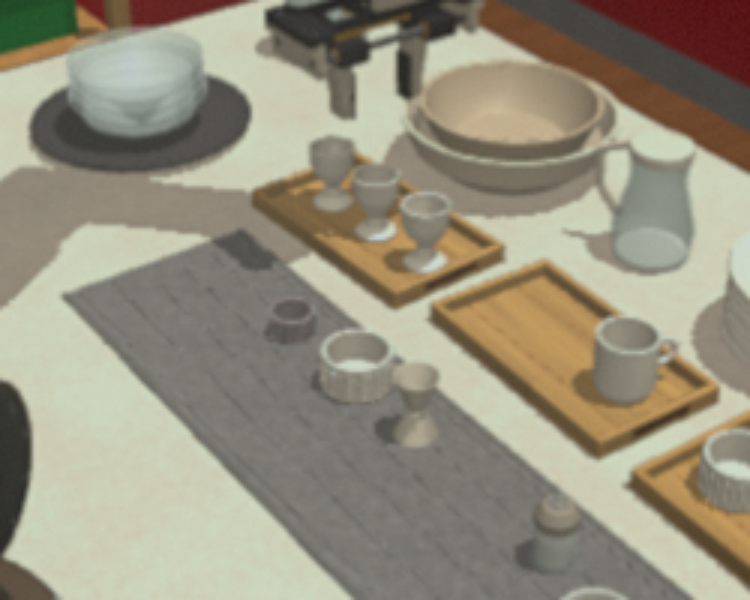

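All three egg cups stand upright in the egg tray (crop px (332,175), (377,205), (425,235)). Next is the ramekin, picked with the jaws along x, where there is plenty of room.

Emit:
{"api": "servo_tool", "payload": {
  "grip": [-0.36,-0.5,-0.8,-1,-1,-1,-1,-1,-1,-1],
  "translation": [
    [0.01,0.008,0],
    [0.03,0.025,0],
    [0.055,0.045,0],
    [0.08,0.066,0],
    [0.105,0.087,0],
    [0.13,0.107,0],
    [0.152,0.126,0],
    [0.17,0.141,0],
    [0.182,0.151,0],
    [0.187,0.1545,0]
  ],
  "turn": [0,0,0,0,0,0,0,0,0,0]
}}

```text
time_s: 14.23
tcp_pos: [0.4431, 0.0836, 0.1438]
eef_rot: [-180.0, 0.0, -90.0]
contact_force: [0.1, 0.6, 0.1]
gripper_width: 0.0875
```

Emit:
{"api": "servo_tool", "payload": {
  "grip": [-1,-1,-1,-1,-1,-1],
  "translation": [
    [0,0,0.01],
    [0,0,0.03],
    [0,0,0.055],
    [0,0,0.075],
    [0,0,0.085],
    [0,0,0.087]
  ],
  "turn": [0,0,0,0,0,0]
}}

```text
time_s: 14.73
tcp_pos: [0.444, 0.0848, 0.0545]
eef_rot: [179.8, -0.1, -90.0]
contact_force: [-0.3, 0.1, -0.1]
gripper_width: 0.0875
```

```bash
python3 st.py; python3 - <<'E'
from h import *
p,d=capture('side');cv2.imwrite("pics/s7.png",cv2.resize(p[120:320,110:360],None,fx=3,fy=3))
E
```

```text
14.7333 [0.444  0.0848 0.0545] [179.8494  -0.1032 -89.9952] [ 35.9108  10.9785 -39.3447  -0.0074 -39.8593 -35.9004] [-0.2613  0.1029 -0.0781] 0.08752204871202475
```

View pics/s7.png

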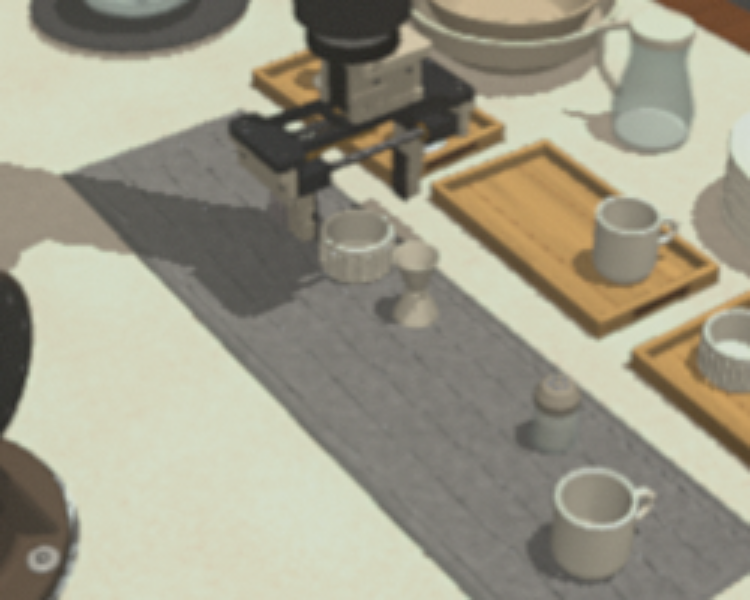

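Emit:
{"api": "servo_tool", "payload": {
  "grip": [-1,-1,-1,-1,-1,-1,-1],
  "translation": [
    [0,0,0.01],
    [0,0,0.022],
    [0,0,0.033],
    [0,0,0.04],
    [0,0,0.0435],
    [0,0,0.0445],
    [0,0,0.0445]
  ],
  "turn": [0,0,0,0,0,0,0]
}}

```text
time_s: 15.37
tcp_pos: [0.4448, 0.0851, 0.0122]
eef_rot: [-180.0, 0.0, -90.0]
contact_force: [-0.2, -0.4, 0.1]
gripper_width: 0.0876
```

Emit:
{"api": "servo_tool", "payload": {
  "grip": [-0.7,-0.5,-0.3,-0.1,0.1,0.1,0.1],
  "translation": [
    [0,0,0],
    [0,0,0],
    [0,0,0],
    [0,0,0],
    [0,0,0],
    [0,0,0],
    [0,0,0]
  ],
  "turn": [0,0,0,0,0,0,0],
  "newtons": 20
}}

```text
time_s: 15.95
tcp_pos: [0.4446, 0.085, 0.0121]
eef_rot: [-180.0, 0.0, -90.0]
contact_force: [-0.7, -0.3, 4.8]
gripper_width: 0.0619
```

```bash
python3 st.py
```

```text
15.95 [0.4446 0.085  0.0121] [-179.9751    0.0131  -89.9937] [ 35.9013  15.2109 -41.8688   0.0073 -32.8925 -35.9011] [-0.7282 -0.3377  4.8412] 0.06191635015118954
```

Emit:
{"api": "servo_tool", "payload": {
  "grip": [0.1,0.1,0.1,0.1,0.1,0.1,0.1,0.1,0.1,0.1],
  "translation": [
    [0,0,-0.006],
    [0,0,-0.02],
    [0,0,-0.045],
    [0,0,-0.07],
    [0.002,-0.001,-0.09],
    [0.012,-0.005,-0.1],
    [0.032,-0.013,-0.1],
    [0.06,-0.024,-0.1],
    [0.09,-0.036,-0.1],
    [0.12,-0.048,-0.1]
  ],
  "turn": [0,0,0,0,0,-0.03,-0.09,-0.17,-0.27,-0.37]
}}

```text
time_s: 16.78
tcp_pos: [0.4925, -0.0362, 0.1123]
eef_rot: [-180.0, 0.0, -68.5]
contact_force: [0.7, 1.0, -0.3]
gripper_width: 0.062
```

```bash
python3 st.py; python3 - <<'E'
from plant import r
import numpy as np
s=r.get_state();p=np.array([.4445+.048,.085-.12]);y=np.radians(-90+np.degrees(.37))
d=np.array([.605,-.315])-p
print(d@[np.cos(y),np.sin(y)],d@[np.sin(y),-np.cos(y)],1.571-.37)
E
```

```text
16.7833 [ 0.4925 -0.0362  0.1123] [-179.9806    0.0084  -68.4629] [ 18.6475   9.8118 -30.7052  -0.0123 -49.464    2.8976] [ 0.6511  0.9919 -0.3016] 0.06201885857736341
0.3017333928657479 -0.0036345054304894393 1.201
```

Emit:
{"api": "servo_tool", "payload": {
  "grip": [0.1,0.1,0.1,0.1,0.1,0.1,0.1,0.1,0.1,0.1],
  "translation": [
    [0.03,0,0],
    [0.062,0,0],
    [0.096,0,0],
    [0.13,-0.001,0],
    [0.164,-0.002,0],
    [0.198,-0.002,0],
    [0.232,-0.003,0],
    [0.264,-0.003,0],
    [0.29,-0.0036,0],
    [0.3017,-0.0036,0]
  ],
  "turn": [-0.11,-0.22,-0.34,-0.46,-0.58,-0.7,-0.82,-0.94,-1.06,-1.17]
}}

```text
time_s: 17.62
tcp_pos: [0.6051, -0.3181, 0.1112]
eef_rot: [180.0, 0.1, -1.5]
contact_force: [0.2, 1.1, -0.3]
gripper_width: 0.0617
```

Emit:
{"api": "servo_tool", "payload": {
  "grip": [0.1,0.1,0.1],
  "translation": [
    [0,0,0],
    [0,0,0],
    [0,0,0]
  ],
  "turn": [-0.031,-0.031,-0.031]
}}

```text
time_s: 17.87
tcp_pos: [0.6043, -0.315, 0.1115]
eef_rot: [-180.0, 0.1, -0.1]
contact_force: [0.6, 0.5, -1.3]
gripper_width: 0.0618
```

```bash
python3 st.py
```

```text
17.8667 [ 0.6043 -0.315   0.1115] [-179.9732    0.0606   -0.1038] [-11.1928  26.0192  -6.59    -0.0173 -57.4555 101.0983] [ 0.601   0.5012 -1.3263] 0.061780078950257444
```

Emit:
{"api": "servo_tool", "payload": {
  "grip": [0.1,0.1,0.1,0.1,0.1,0.1,0.1,0.1],
  "translation": [
    [0,0,0.01],
    [0,0,0.028],
    [0,0,0.046],
    [0,0,0.062],
    [0,0,0.073],
    [0,0,0.079],
    [0,0,0.081],
    [0,0,0.081]
  ],
  "turn": [0,0,0,0,0,0,0,0]
}}

```text
time_s: 18.53
tcp_pos: [0.6049, -0.3148, 0.0307]
eef_rot: [180.0, 0.0, 0.0]
contact_force: [-0.4, 0.6, -0.2]
gripper_width: 0.0619
```

```bash
python3 st.py; python3 - <<'E'
from h import *
p,d=capture('side');cv2.imwrite("pics/s8.png",cv2.resize(p[120:320,240:490],None,fx=3,fy=3))
E
```

```text
18.5333 [ 0.6049 -0.3148  0.0307] [179.9974   0.0277   0.0229] [-11.1566  30.7272 -10.7869   0.0106 -48.5126 101.1725] [-0.4078  0.6324 -0.204 ] 0.061856329628673296
```

View pics/s8.png

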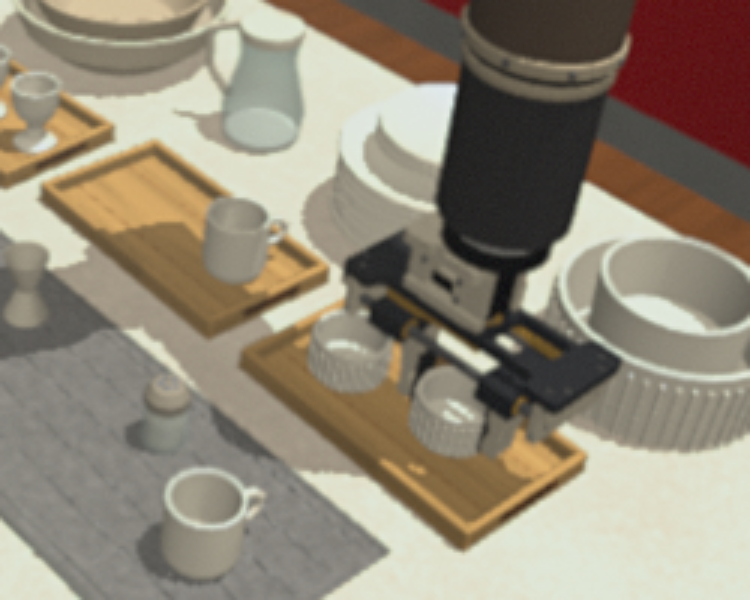

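Emit:
{"api": "servo_tool", "payload": {
  "grip": [0.1,0.1,0.1,0.1,0.1,0.1,0.1,0.1,0.1,0.1],
  "translation": [
    [0,0,0.004],
    [0,0,0.008],
    [0,0,0.011],
    [0,0,0.013],
    [0,0,0.014],
    [0,0,0.0145],
    [0,0,0.015],
    [0,0,0.0155],
    [0,0,0.0159],
    [0,0,0.0159]
  ],
  "turn": [0,0,0,0,0,0,0,0,0,0]
}}

```text
time_s: 19.42
tcp_pos: [0.605, -0.3151, 0.0152]
eef_rot: [180.0, -0.0, 0.0]
contact_force: [-0.5, -0.4, 0.6]
gripper_width: 0.0612
```

```bash
python3 st.py
```

```text
19.4167 [ 0.605  -0.3151  0.0152] [179.9925  -0.0141   0.013 ] [-11.1816  31.7316 -11.4465   0.0064 -46.8066 101.1901] [-0.5034 -0.4332  0.5867] 0.061228217058213505
```

Emit:
{"api": "servo_tool", "payload": {
  "grip": [0.1,0.1,0.1],
  "translation": [
    [0,0,0.0004],
    [0,0,0.0006],
    [0,0,0.0006]
  ],
  "turn": [0,0,0]
}}

```text
time_s: 19.67
tcp_pos: [0.6049, -0.3151, 0.0152]
eef_rot: [180.0, -0.0, 0.0]
contact_force: [-1.9, 1.2, 5.1]
gripper_width: 0.0621
```

Emit:
{"api": "servo_tool", "payload": {
  "grip": [-0.44,-0.48,-0.52,-0.56,-0.6,-0.64,-0.64,-0.64,-0.64,-0.64],
  "translation": [
    [0,0,0],
    [0,0,0],
    [0,0,0],
    [0,0,0],
    [0,0,0],
    [0,0,0],
    [0,0,-0.005],
    [0,0,-0.02],
    [0,0,-0.045],
    [0,0,-0.075]
  ],
  "turn": [0,0,0,0,0,0,0,0,0,0]
}}

```text
time_s: 20.5
tcp_pos: [0.6036, -0.3147, 0.0886]
eef_rot: [-179.9, 0.2, 0.0]
contact_force: [1.0, -0.6, 0.4]
gripper_width: 0.072
```

Emit:
{"api": "servo_tool", "payload": {
  "grip": [-0.64,-0.64,-0.64],
  "translation": [
    [0,0,-0.03],
    [0,0,-0.05],
    [0,0,-0.055]
  ],
  "turn": [0,0,0]
}}

```text
time_s: 20.75
tcp_pos: [0.6069, -0.3159, 0.1497]
eef_rot: [179.9, -0.4, 0.0]
contact_force: [0.4, -0.9, 0.6]
gripper_width: 0.0716
```

```bash
python3 st.py; python3 - <<'E'
from h import *
p,d=capture('side');cv2.imwrite("pics/s9.png",cv2.resize(p[120:320,240:490],None,fx=3,fy=3))
E
```

```text
20.75 [ 0.6069 -0.3159  0.1497] [179.8588  -0.375    0.047 ] [-11.1824  24.1394  -4.2309   0.0747 -61.2345 101.1932] [ 0.4476 -0.9407  0.5994] 0.07155631873310397
```

View pics/s9.png

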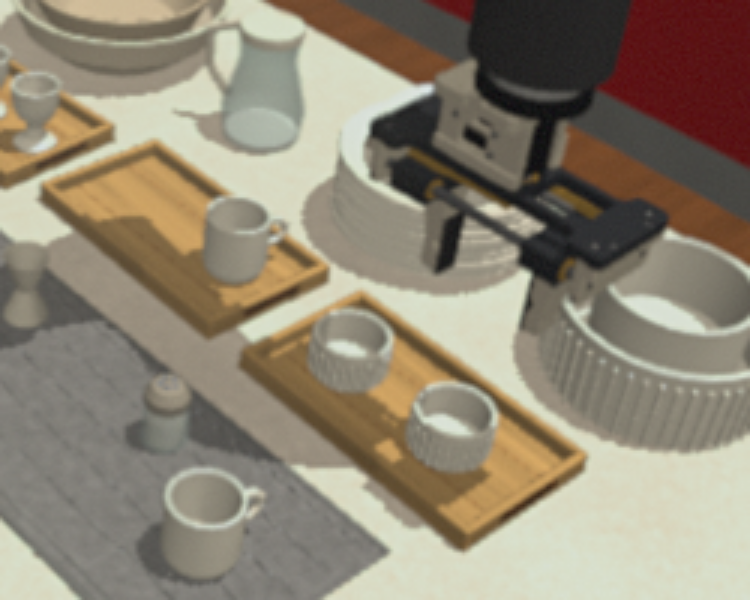

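Both ramekins stand upright in their tray (crop px (350,350) and (452,425)). Last is the espresso cup.

Emit:
{"api": "servo_tool", "payload": {
  "grip": [-0.64,-0.64,-0.75,-0.75,-0.75,-0.75,-0.75,-0.75,-0.75,-0.75],
  "translation": [
    [-0.01,-0.0015,0],
    [-0.033,-0.005,0],
    [-0.06,-0.009,0],
    [-0.09,-0.0135,0],
    [-0.12,-0.018,0],
    [-0.15,-0.0225,0],
    [-0.178,-0.027,0],
    [-0.2,-0.0305,0],
    [-0.215,-0.0327,0],
    [-0.22,-0.0335,0]
  ],
  "turn": [0,0,0,0,0,0,0,0,0,0]
}}

```text
time_s: 21.63
tcp_pos: [0.3811, -0.2807, 0.1433]
eef_rot: [-179.9, 0.1, -0.0]
contact_force: [-0.3, -1.2, -0.1]
gripper_width: 0.0767
```

Emit:
{"api": "servo_tool", "payload": {
  "grip": [-0.75,-0.75,-0.75,-0.75,-0.75,-0.75],
  "translation": [
    [0,0,0.01],
    [0,0,0.03],
    [0,0,0.05],
    [0,0,0.065],
    [0,0,0.07],
    [0,0,0.07]
  ],
  "turn": [0,0,0,0,0,0]
}}

```text
time_s: 22.13
tcp_pos: [0.384, -0.2813, 0.0722]
eef_rot: [-179.9, 0.2, 0.0]
contact_force: [-0.4, 0.3, 1.0]
gripper_width: 0.0766
```

```bash
python3 st.py; python3 - <<'E'
from h import *
p,d=capture('side');cv2.imwrite("pics/s10.png",cv2.resize(p[180:380,200:450],None,fx=3,fy=3))
E
```

```text
22.1333 [ 0.384  -0.2813  0.0722] [-179.9397    0.2353    0.0088] [-12.4704  11.5066 -35.3085  -0.0116 -43.4278 102.4875] [-0.4103  0.3194  0.9832] 0.07659114970819289
```

View pics/s10.png

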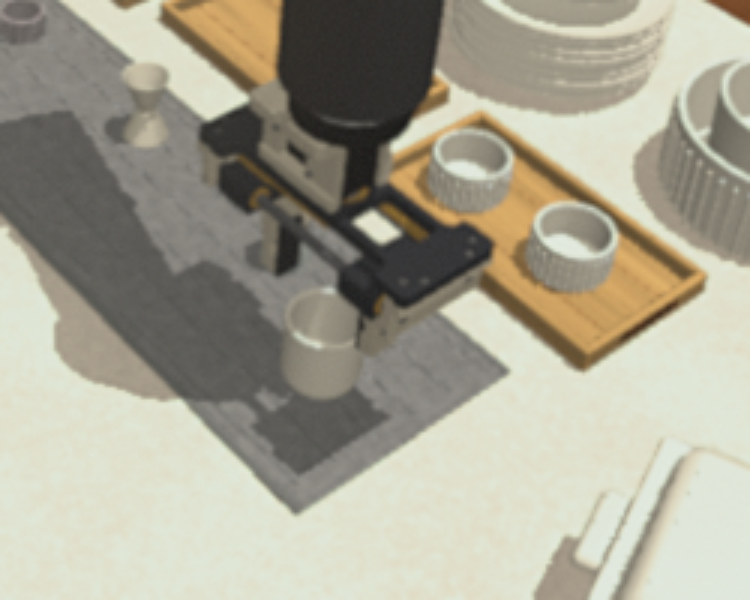

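Emit:
{"api": "servo_tool", "payload": {
  "grip": [-0.75,-0.75,-0.75,-0.75,-0.75,-0.75,-0.75,-0.75],
  "translation": [
    [0,0,0.008],
    [0,0,0.02],
    [0,0,0.032],
    [0,0,0.041],
    [0,0,0.047],
    [0,0,0.049],
    [0,0,0.049],
    [0,0,0.049]
  ],
  "turn": [0,0,0,0,0,0,0,0]
}}

```text
time_s: 22.85
tcp_pos: [0.3852, -0.2817, 0.0257]
eef_rot: [180.0, -0.0, 0.0]
contact_force: [-0.5, 0.5, 0.6]
gripper_width: 0.077
```

Emit:
{"api": "servo_tool", "payload": {
  "grip": [-0.5,-0.3,-0.1,0.1,0.2,0.2,0.2],
  "translation": [
    [0,0,0],
    [0,0,0],
    [0,0,0],
    [0,0,0],
    [0,0,0],
    [0,0,0],
    [0,0,0]
  ],
  "turn": [0,0,0,0,0,0,0],
  "newtons": 20
}}

```text
time_s: 23.43
tcp_pos: [0.3851, -0.2818, 0.0256]
eef_rot: [180.0, -0.0, 0.0]
contact_force: [0.4, -1.0, 2.8]
gripper_width: 0.0549
```

```bash
python3 st.py
```

```text
23.4333 [ 0.3851 -0.2818  0.0256] [179.9807  -0.0317   0.0206] [-12.4847  15.7246 -38.1034   0.0203 -36.1369 102.4889] [ 0.4105 -0.9732  2.7838] 0.05487236366494358
```

Emit:
{"api": "servo_tool", "payload": {
  "grip": [0.2,0.2,0.2,0.2,0.2,0.2,0.2,0.2,0.2,0.2],
  "translation": [
    [0,0,-0.006],
    [0,0,-0.02],
    [0,0,-0.045],
    [0,0,-0.07],
    [0.001,-0.002,-0.09],
    [0.007,-0.01,-0.1],
    [0.018,-0.026,-0.1],
    [0.034,-0.05,-0.1],
    [0.052,-0.076,-0.1],
    [0.07,-0.103,-0.1]
  ],
  "turn": [0,0,0,0,0,0,0,0,0,0]
}}

```text
time_s: 24.27
tcp_pos: [0.4548, -0.1776, 0.1257]
eef_rot: [-180.0, 0.0, -0.1]
contact_force: [0.8, -0.8, -1.4]
gripper_width: 0.055
```

Emit:
{"api": "servo_tool", "payload": {
  "grip": [0.2,0.2,0.2,0.2,0.2,0.2,0.2,0.2,0.2,0.2],
  "translation": [
    [0.018,-0.026,0],
    [0.036,-0.053,0],
    [0.055,-0.08,0],
    [0.074,-0.108,0],
    [0.093,-0.135,0],
    [0.112,-0.163,0],
    [0.13,-0.19,0],
    [0.146,-0.213,0],
    [0.155,-0.226,0],
    [0.158,-0.2304,0]
  ],
  "turn": [0,0,0,0,0,0,0,0,0,0]
}}

```text
time_s: 25.1
tcp_pos: [0.6136, 0.0539, 0.1249]
eef_rot: [180.0, 0.0, 0.1]
contact_force: [-0.0, -0.5, -1.8]
gripper_width: 0.055
```

Emit:
{"api": "servo_tool", "payload": {
  "grip": [0.2,0.2,0.2,0.2,0.2,0.2,0.2,0.2,0.2],
  "translation": [
    [0,0,0],
    [0,0,0.01],
    [0,0,0.028],
    [0,0,0.046],
    [0,0,0.062],
    [0,0,0.073],
    [0,0,0.08],
    [0,0,0.082],
    [0,0,0.082]
  ],
  "turn": [0,0,0,0,0,0,0,0,0]
}}

```text
time_s: 25.85
tcp_pos: [0.6125, 0.0513, 0.0431]
eef_rot: [180.0, 0.0, -0.0]
contact_force: [0.1, -0.5, -0.2]
gripper_width: 0.0546
```

```bash
python3 st.py; python3 - <<'E'
from h import *
p,d=capture('side');cv2.imwrite("pics/s11.png",cv2.resize(p[100:300,180:430],None,fx=3,fy=3))
E
```

```text
25.85 [0.6125 0.0513 0.0431] [179.9809   0.0366  -0.0122] [ 22.9728  24.8056 -19.4904   0.0046 -45.7452  67.0117] [ 0.1342 -0.5491 -0.1779] 0.054565066145563765
```

View pics/s11.png

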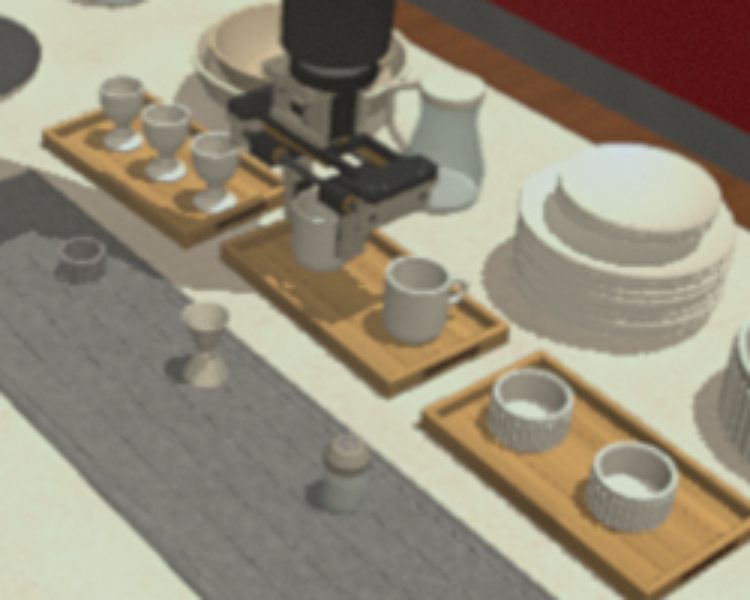

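The cup is held upright over the free half of its tray, at about crop px (318,235). I'll lower it slowly.

Emit:
{"api": "servo_tool", "payload": {
  "grip": [0.2,0.2,0.2,0.2,0.2,0.2,0.2,0.2,0.2,0.2],
  "translation": [
    [0,0,0.004],
    [0,0,0.0075],
    [0,0,0.01],
    [0,0,0.0115],
    [0,0,0.0128],
    [0,0,0.0135],
    [0,0,0.014],
    [0,0,0.0145],
    [0,0,0.015],
    [0,0,0.015]
  ],
  "turn": [0,0,0,0,0,0,0,0,0,0]
}}

```text
time_s: 26.73
tcp_pos: [0.6131, 0.0518, 0.0287]
eef_rot: [180.0, -0.0, 0.0]
contact_force: [-1.2, -0.5, 1.9]
gripper_width: 0.055
```

Emit:
{"api": "servo_tool", "payload": {
  "grip": [0.2,0.2,0.2],
  "translation": [
    [0,0,0.0002],
    [0,0,0.0004],
    [0,0,0.0004]
  ],
  "turn": [0,0,0]
}}

```text
time_s: 26.98
tcp_pos: [0.6131, 0.0518, 0.0286]
eef_rot: [-180.0, -0.0, 0.0]
contact_force: [-1.6, -0.8, 5.3]
gripper_width: 0.0548
```

Contact with the floor is clear at 5 N, so I'll release and lift.

Emit:
{"api": "servo_tool", "payload": {
  "grip": [-0.28,-0.32,-0.36,-0.42,-0.48,-0.54,-0.56,-0.56,-0.56,-0.56],
  "translation": [
    [0,0,0],
    [0,0,0],
    [0,0,0],
    [0,0,0],
    [0,0,0],
    [0,0,0],
    [0,0,-0.005],
    [0,0,-0.02],
    [0,0,-0.045],
    [0,0,-0.075]
  ],
  "turn": [0,0,0,0,0,0,0,0,0,0]
}}

```text
time_s: 27.82
tcp_pos: [0.6115, 0.0515, 0.1025]
eef_rot: [179.9, 0.2, 0.0]
contact_force: [0.9, 0.1, 0.2]
gripper_width: 0.0681
```

Emit:
{"api": "servo_tool", "payload": {
  "grip": [-0.56,-0.56,-0.56,-0.56,-0.56],
  "translation": [
    [0,0,-0.03],
    [0,0,-0.06],
    [0,0,-0.08],
    [0,0,-0.09],
    [0,0,-0.09]
  ],
  "turn": [0,0,0,0,0]
}}

```text
time_s: 28.23
tcp_pos: [0.6141, 0.0522, 0.1961]
eef_rot: [-179.9, -0.3, 0.0]
contact_force: [-0.3, -0.8, 0.2]
gripper_width: 0.0686
```

Emit:
{"api": "servo_tool", "payload": {
  "grip": [-0.56,-0.56,-0.56,-0.56,-0.56,-0.56,-0.56],
  "translation": [
    [-0.01,0,0],
    [-0.035,0,0],
    [-0.065,0,0],
    [-0.095,0,0],
    [-0.12,0,0],
    [-0.13,0,0],
    [-0.13,0,0]
  ],
  "turn": [0,0,0,0,0,0,0]
}}

```text
time_s: 28.82
tcp_pos: [0.4797, 0.0513, 0.192]
eef_rot: [180.0, 0.1, 0.0]
contact_force: [0.0, -0.3, -0.5]
gripper_width: 0.0686
```

```bash
python3 st.py; python3 - <<'E'
from h import *
p,d=capture('side');t,_=capture('top')
cv2.imwrite("pics/s12.png",cv2.resize(p[100:300,180:430],None,fx=3,fy=3));cv2.imwrite("pics/t12.png",t);cv2.imwrite("pics/s12f.png",p)
cv2.imwrite("pics/t12c.png",cv2.resize(t[100:270,120:420],None,fx=2.6,fy=2.6))
T={'egg':((598.7,279.4),2.4),'cup':((616.2,6.6),-1.9),'ram':((606.2,-269.9),-1.7)}
for k,c0,z,R in [('eggA',(.602,.2),.072,.0235),('eggB',(.599,.272),.072,.0235),('cup',(.613,.0518),.064,.028),('ram',(.605,-.315),.042,.032),('eggH',(.594,.3455),.072,.0235),('cupH',(.6157,-.0566),.064,.028),('ramH',(.6064,-.2059),.042,.032)]:
    for n,im in(('top',t),('side',p)):
        c,m,_,_=ring(im,n,c0,z,R,True,0 if 'cup' in k else None); (o,a)=T[k[:3]];a=np.radians(a);e=c*1000-o
        print(k,n,(c*1000).round(1),m*1000,'tray',(e@[np.cos(a),np.sin(a)]).round(1),(e@[-np.sin(a),np.cos(a)]).round(1))
E
```

```text
28.8167 [0.4797 0.0513 0.192 ] [179.9865   0.1157   0.0397] [ 29.4855   3.8552 -25.7301  -0.0519 -60.5221  60.5797] [ 0.0193 -0.3113 -0.518 ] 0.06859578446435746
eggA top [601.3 199.1] 0.522499260905071 tray -0.7 -80.4
eggA side [602.3 198.7] 1.0945048058418443 tray 0.2 -80.8
eggB top [596.5 272.5] 0.5015537248403528 tray -2.5 -6.8
eggB side [591.  262.4] 1.4296830192632048 tray -8.4 -16.7
cup top [602.   42.7] 2.730926645654941 tray -15.4 35.6
cup side [609.6  47. ] 1.1794292234518915 tray -8.0 40.1
ram top [ 604.6 -312.3] 0.523898849408684 tray -0.3 -42.4
ram side [ 605.3 -315.9] 1.1453336664231268 tray 0.5 -46.0
eggH top [594.1 345.7] 0.4822591314688016 tray -1.8 66.4
eggH side [578.4 320.7] 1.0606341846149792 tray -18.6 42.1
cupH top [615.8 -56.6] 1.0605619967285311 tray 1.7 -63.2
cupH side [619.5 -62.2] 1.055910850652958 tray 5.5 -68.7
ramH top [ 606.5 -206. ] 0.6300921732558841 tray -1.6 63.9
ramH side [ 609.6 -209. ] 1.442276054485353 tray 1.6 60.9
```

View pics/s12.png

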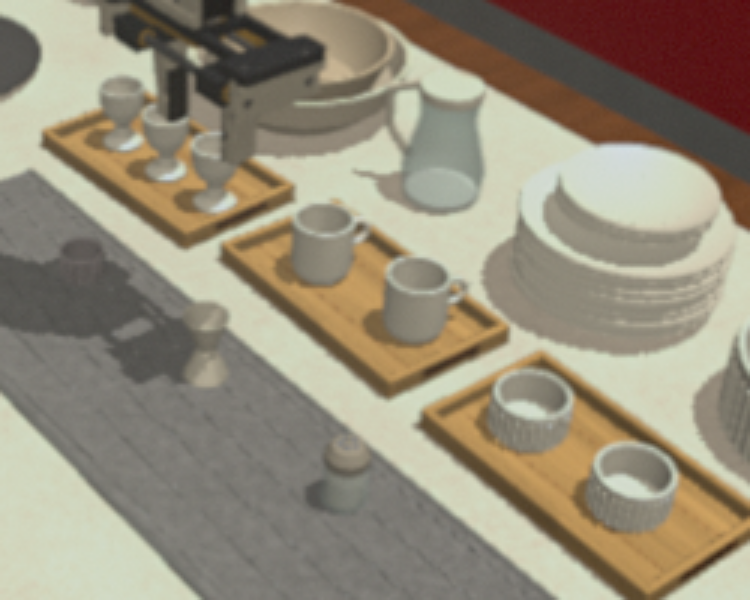

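View pics/t12c.png

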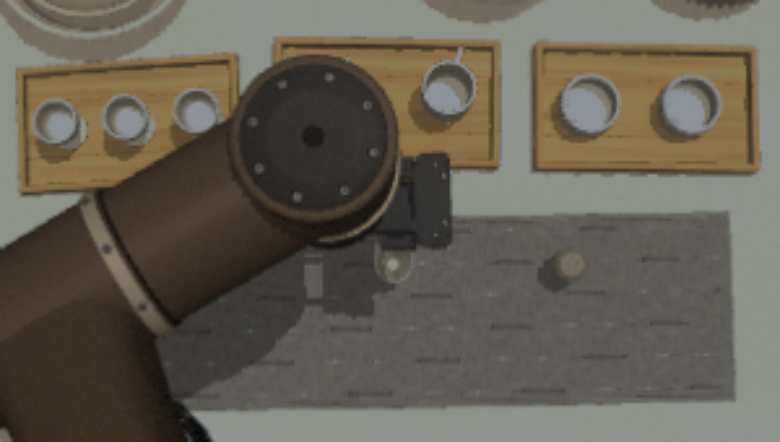

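```bash
python3 -c "
from plant import order
print(order.close_job())"
```

```text
the job is handed in; nothing more can be done
None
```

All four pieces are in their trays and I handed the job in at about 29 s. Both egg cups are in the left tray, the espresso cup in the middle one and the ramekin in the right one. I lowered each piece slowly until the arm felt about 4–5 N from the tray floor, then opened the fingers just enough to let go and lifted straight up.

**Upright:** the last side and top pictures show all seven pieces standing upright, with the gripper about 0.19 m up and touching nothing.

**Pieces already in the trays:** the top camera puts all three within 0.3 mm of where they started.

**Placed pieces:** each rim fits well inside its tray's limits. Positions are along the tray's short and long sides, from its centre (limits ±56 and ±108 mm):

| Piece | Short side (mm) | Long side (mm) | Camera |
|---|---|---|---|
| Egg cup A | -1 | -80 | top |
| Egg cup B | -2 | -7 | top |
| Ramekin | 0 | -42 | top |
| Espresso cup | -8 | +40 | side |

**Checks that failed or disagreed:**
- **Espresso cup:** the arm hid it from the top camera, so that camera's fit (2.7 mm residual) is not valid. The side camera's fit is about 6 mm from where I released it, which still leaves plenty of room.
- **Egg cups from the side:** the side fits of egg cup B and of the egg cup that was already there are off by 10–30 mm. The latter was off by about as much before I moved anything, so I trusted the top camera for both.

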